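# Index the sliding stop of a circuit-board jig

### The job

Push the sliding stop of the board jig along its rail towards the fence until its spring plunger drops into the notch of the index bar, and leave it seated there. Push gently, with closed fingertips against the block only: do not grip the block, do not touch or pull the plunger's black knob, and leave the other things on the bench where they are.

Things in the scene. Friction and masses are not known exactly. Their poses are not given: they have to be found in the camera images.
- jig: Aluminium board jig, fixed to the bench; place and yaw vary. Origin on the bench surface. y runs along the guide rail, from the stop's start towards the fence; x across it, z up. In mm: bed x -60 to 150, y -210 to 210, top z 16; guide rail x 4 to 26, y -190 to 150, top z 28; a steel index bar, 14 wide, 285 long, top z 30, lies along y at x -35.
- fence (a point): Fixed wall across the bed at the +y end of the jig: this point is the middle of its top edge facing the stop, at jig y 183 mm, 60 mm above the bench. A green circuit board (y 124 to 182, x 60 to 140, up to z 27 in jig mm) lies against it and stays there.
- notch_zone (a point): Middle of the zone of the index bar where the notch can lie, at bar top (30 mm up). The bar's one notch is 7 mm deep, 19 mm wide at the mouth, with sloping sides, and a 2 mm bump before it on the start side. Its middle lies anywhere from 33 mm before (-y) to 33 mm past this point, differing each time; the exact place is not given: feel it, or see the plunger drop.
- stop: Grey block, 104 (x, across the rail) x 50 (y) x 28 mm high, with a thin blade on its +x side (x 51 to 131, y 13 to 23 mm). Origin: centre of its underside, 34 mm above the bench; axes parallel to the jig's. It slides only along jig y, at jig x 6: origin from y -110 to 95, starting at -110 to -65. The plunger is over the notch when this origin has the notch's jig y.
- push_face (a point): Where to push, towards jig +y: middle height (48 mm above the bench) of the block's upright -y face (104 x 28 mm), 10 mm to +x of its middle. Fingers must stay over rail, bar and bump (28, 30, 32 mm up). Push force: 2 to 3 N on the plain bar, about 5 N up the bump, then it dips to nothing as the block jumps ahead about 10 mm; 12 to 16 N drives it on out of the notch, too far.
- plunger: Spring plunger's black round knob, 22 mm across, 17 mm high, over the block's top, 41 mm to -x of its middle. Origin: centre of the knob's underside: 36 mm above the stop's origin (8 mm above the block's top) riding on the plain bar, 38 mm on the bump, about 29 mm (1 mm above the block's top) when dropped into the notch. Not to be touched.
- solder_reel: Bystander: steel-coloured reel of solder standing on the bench, 60 mm across, 46 mm high; origin at the centre of its underside. Leave alone.
- flux_jar: Bystander: small closed jar, 48 mm across, 55 mm high; origin at the centre of its underside. Leave alone.
- relay: Bystander: white box-shaped relay, 30 x 40 x 28 mm; origin at the centre of its underside. Leave alone.
- heatsink: Bystander: aluminium finned heat sink, 50 x 36 x 26 mm; origin at the centre of its underside. Leave alone.

How it is judged:
By the outcome, as a careful person would: the job done as asked, in the order asked, and still so for the second after the job is handed in, with the robot touching nothing.
It also fails if it takes over 45 s, if anything falls off the work surface, if the arm or the gripper's body presses on something with over 40 N, if the wrist force passes 120 N, or if a joint passes its speed limit or range.

### The arm

A 7-joint arm with a two-finger parallel gripper is mounted at the origin on the work surface. World frame = base frame: x ahead of the robot, y to its left, z up, the work surface at z = 0. Lengths are in m, angles in rad, forces in N, time in s.
With the tool pointing down it reaches from about 0.4 to 0.875 m from the base axis. Payload 19.3 kg.
Tool frame: the origin (TCP) lies midway between the tips of the shut fingers; the grasp point (between the pads) lies 19 mm behind it; z points along the fingers, y is the line along which they close (so a half turn about z gives the same grasp; the last joint's range is limited). The gripper opens to 85 mm and grips with 20 to 120 N. Pads are 22 mm wide; open, the fingers measure 114 mm over their backs; the gripper's body (76 mm by 85 mm) begins 54 mm behind the grasp point. The pads swing forward as they close: fully open they stand 13 mm farther back than shut.
Start: joints at [1.116, 0.521, -0.036, 1.599, 0.021, 1.021, -0.113], TCP at [0.235, -0.579, 0.231] pointing down, gripper open.
Joint ranges: [-2.91, 2.91], [-0.3, 2.13], [-1.5, 1.42], [0.17, 2.43], [-1.26, 4.41], [0.16, 1.93], [-2.52, 2.52]. Speed limits (rad/s): [1.89, 1.89, 2.39, 2.39, 3.01, 3.01, 3.01].

### API

Orientations are given as [roll, pitch, yaw] about the fixed x, y, z axes, in that order (R = Rz(yaw) Ry(pitch) Rx(roll)).
In Python, from workcell import bot gives the robot as it stands.
- The arm moves only by the tool move_arm, never from a script. Its argument "moves" is a list that holds one entry, the list of rows, each a list of 7 numbers: the opening, from 0 (shut) to 1 (fully open), then the shift along the tool's x, y, z in units of 1000 mm (1.0 is 1000 mm), then the turn, a rotation vector about the tool's x, y, z in units of 2 pi rad (1.0 is 2 pi rad). A call has 1 to 5 rows; each row is the pose to reach, as a shift and turn from the pose commanded when the call began, along the tool's axes at that moment, turning the shorter way round; what a row does not reach only later rows make up. A row lasts 1/10 s, in which the tool goes at most 50 mm and 8.59 degrees, less where a joint would pass 70% of its speed; a pose out of reach is approached as far as the arm can. A call with a number of a shift or a turn outside -1 to 1 is refused whole. A call with a gripper value outside its range is refused whole. The fingers move at their own pace and stop on an object; "force" is the grip in N (left out, the last holds). Time passes only in rows, so rows that repeat a pose let the fingers close. It gives the time, the measured TCP pose, the force, the opening and the grip force at its end, in the units of the state.
- bot.observe(): the state, without advancing time (a new reading comes with each control period).
- bot.grab_frame(name): name is "side" or "top"; returns the picture (400x640x3 uint8, red, green, blue); there is no depth.
- bot.camera_params(name): a dict with "vertical_fov" (degrees; the focal length in pixels is half the picture's height over the tangent of half this angle, whatever the lens; pixels are square), "cx", "cy" (the principal point, pixels), "D" ([k1, k2, p1, p2, k3] as OpenCV has them; the pictures are not rectified), "R" (3x3) and "t" (3): a world point X has camera coordinates R X + t. Camera axes: x right, y down, z forward; pixel columns grow to the right and rows downward; lengths in m; the calibration is good to about 2 mm. A picture is of the moment at which its call begins. camera_params takes no time and is no camera call.
- bot.job_done(): hands the job in; it is judged then, once.
The state is a dict: "clock": time; "qpos": joint angles; "qd": joint speeds; "joint_efforts": joint torques, N m; "position": TCP position; "tool_rot": TCP orientation; "force": force on the tool from outside, world axes, zero at the start; "moment": the same for the moment, N m; "grip_width": finger opening in m; "finger_force": force on a finger pad.
Only numpy, scipy, OpenCV 4.12 (cv2) and the standard library are available. Lean on these libraries where they do the work, as an engineer would, in place of code of your own. Each camera call takes 0.05 s, during which the arm holds its last target. There are 200 camera calls.

## Working session

There is one attempt and no reset: what is moved stays moved. The work goes in short steps, Python scripts to look and compute and a tool call to move; the robot and the scene stay as the last step left them, time stands still between calls to the robot, and variables do not carry over. Pictures are saved under pics/ and viewed, at most 10 in all, crops included, and the job is handed in when it is done.

Besides the shell and the picture viewer there is one more tool, called as name([rows], argument=value, ...), one row to a line, values as JSON. move_arm: Moves the arm, as the interface text tells. Shifts and turns lie within -1 to 1; 1 stands for 1000 mm of shift or 2 pi rad of turn. Its arguments: {"type":"object","properties":{"moves":{"type":"array"},"force":{"type":"number"}},"required":["moves"]}

```bash
mkdir -p pics; python3 - <<'E'
from workcell import bot
import cv2
s=bot.observe();print(s)
for n in("side","top"):
    f=bot.grab_frame(n);cv2.imwrite(f"pics/{n}0.png",f[:,:,::-1]);print(n,bot.camera_params(n))
E
```

```text
{'clock': 0.0, 'qpos': array([ 1.11579419,  0.52203492, -0.03633887,  1.59997859,  0.02122169,
        1.02110485, -0.11274739]), 'qd': array([-2.37787224e-03,  1.21464743e-03,  7.10767765e-04,  1.25963830e-03,
       -7.39707523e-05,  1.04423771e-03,  9.63218810e-04]), 'joint_efforts': array([-7.57408034e-04, -9.27109337e+01,  1.97939247e+00, -3.69930875e+01,
        1.76748162e-02,  8.22550384e-03, -2.44388156e-05]), 'position': array([ 0.23445387, -0.57900503,  0.23072311]), 'tool_rot': array([-3.14045649e+00,  9.36336265e-05,  3.84865582e-01]), 'force': array([-1.04808992,  0.15343545,  0.0184635 ]), 'moment': array([-0.01444133, -0.00809622, -0.00293032]), 'finger_force': 0.0, 'grip_width': 0.08559672526616648}
side {'vertical_fov': 47.09495374521295, 'cx': 316.77218829673535, 'cy': 205.5571116639353, 'D': array([0.04094306, 0.        , 0.        , 0.        , 0.        ]), 'R': array([[ 0.99453077, -0.10414057,  0.00795606],
       [-0.04288697, -0.47664629, -0.87804842],
       [ 0.09523269,  0.87290495, -0.47850567]]), 't': array([-0.57415475,  0.11429793,  0.83557666])}
top {'vertical_fov': 49.328318294633185, 'cx': 322.18378029165035, 'cy': 199.33688768447087, 'D': array([-0.01546973,  0.        ,  0.        ,  0.        ,  0.        ]), 'R': array([[-0.00259482, -0.99998433, -0.00496104],
       [-0.99515964,  0.0030696 , -0.09822358],
       [ 0.09823727,  0.00468216, -0.99515201]]), 't': array([0.04450653, 0.55155615, 0.92605982])}
```

View pics/side0.png

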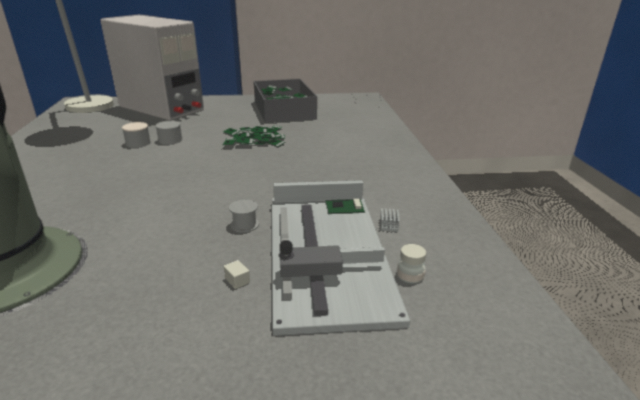

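View pics/top0.png

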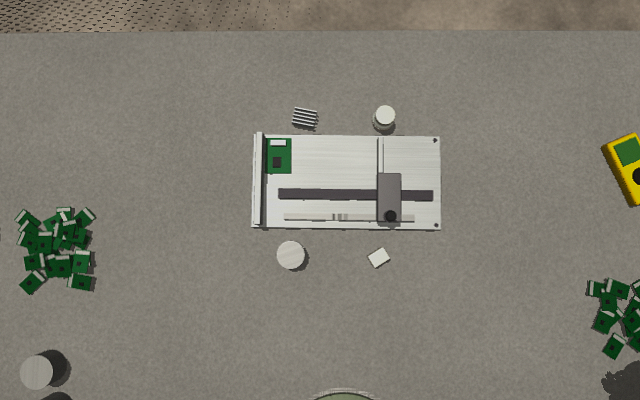

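The top view shows the jig at about (252-440, 134-230). The stop's block is at (377-401, 173-222) with its knob at (390,216), and the notch appears to be near (340,216) on the bar. Jig +y points image left, which is roughly world +y. Next I'll measure these.

```bash
cat > h.py <<'E'
import numpy as np,cv2
from workcell import bot
def ray(n,uv,z):
    p=bot.camera_params(n);f=200/np.tan(np.radians(p["vertical_fov"]/2))
    K=np.array([[f,0,p["cx"]],[0,f,p["cy"]],[0,0,1]])
    q=cv2.undistortPoints(np.array(uv,float).reshape(-1,1,2),K,p["D"]).reshape(-1,2)
    d=np.c_[q,np.ones(len(q))]@p["R"];c=-p["R"].T@p["t"]
    return c+d*((z-c[2])/d[:,2])[:,None]
E
python3 - <<'E'
from h import *
im=cv2.imread("pics/top0.png");hsv=cv2.cvtColor(im,cv2.COLOR_BGR2HSV);g=cv2.cvtColor(im,cv2.COLOR_BGR2GRAY)
def big(m,name,z):
    m=m.astype(np.uint8);w=np.zeros_like(m);w[125:240,245:450]=1;m*=w
    cs=sorted(cv2.findContours(m,0,1)[0],key=cv2.contourArea)[::-1][:3]
    for c in cs:
        if cv2.contourArea(c)<30: continue
        r=cv2.minAreaRect(c);b=cv2.boxPoints(r);print(name,r,"\n",np.round(ray("top",b,z)[:,:2],4).tolist())
print("gray vals block",g[180:212:8,382:398:4].tolist(),"rail",g[194,290:420:20],"bed",g[160,300:430:30])
big(g<78,"dark(rail)",.028)
big((g<125),"block",.062)
big(g<35,"knob",.087)
cv2.imwrite("pics/crop.png",cv2.resize(im[125:240,245:450],None,fx=3.9,fy=3.9,interpolation=cv2.INTER_CUBIC))
print("bed corners", ray("top",[[440,136],[440,230]],.016)[:,:2])
E
```

```text
gray vals block [[112, 113, 111, 109], [115, 112, 108, 105], [113, 110, 110, 109], [112, 113, 110, 108]] rail [ 75  74  70  74  72 112  68] bed [199 199 206 193 190]
dark(rail) ((350.79302978515625, 184.78598022460938), (137.7677459716797, 58.38126754760742), 13.339248657226562) 
 [[0.5564, 0.1418], [0.683, 0.1129], [0.6107, -0.1824], [0.4861, -0.15]]
dark(rail) ((274.5439453125, 179.83584594726562), (29.962051391601562, 90.19599151611328), 3.289242744445801) 
 [[0.4981, 0.185], [0.6981, 0.176], [0.6939, 0.1094], [0.4942, 0.1198]]
dark(rail) ((416.5, 195.0), (10.0, 31.0), 90.0) 
 [[0.5716, -0.1298], [0.5714, -0.1977], [0.5494, -0.1971], [0.5496, -0.1293]]
block ((349.0359191894531, 186.81768798828125), (195.7816619873047, 98.44269561767578), 3.0127875804901123) 
 [[0.4824, 0.197], [0.6927, 0.1889], [0.6688, -0.2293], [0.4598, -0.2119]]
block ((383.5, 130.0), (10.0, 23.0), 90.0) 
 [[0.7081, -0.0645], [0.708, -0.1138], [0.6861, -0.1134], [0.6863, -0.0642]]
block ((304.5, 128.0), (6.0, 23.0), 90.0) 
 [[0.7088, 0.105], [0.7086, 0.0556], [0.6954, 0.0556], [0.6956, 0.105]]
bed corners [[ 0.69500319 -0.22214713]
 [ 0.48423144 -0.21593356]]
```

View pics/crop.png

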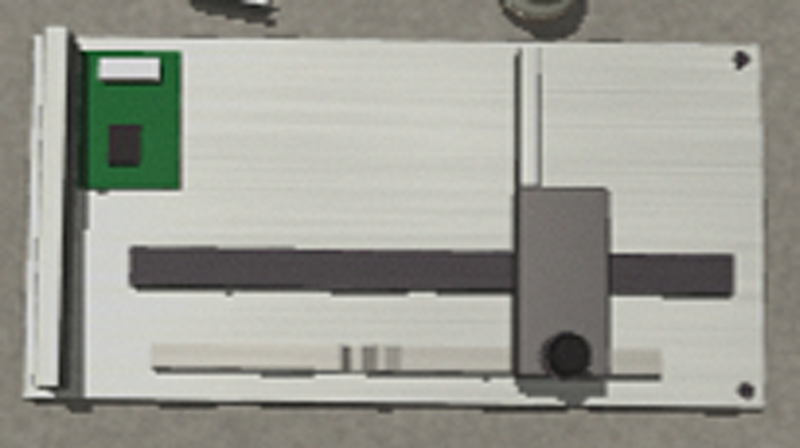

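The crop shows the rail from (130,268) to (734,276), the block at x 515-609 with its top at y 187-378, and the knob at (568,354). The notch slopes on the bar are at about x 342-376, with the bump at about 378-402.

```bash
python3 - <<'E'
from h import *
o=lambda c:np.array(c,float)/3.9+[245-.37,125-.37]
r=ray("top",o([[130,268],[734,276]]),.028);print("rail",r)
d=(r[0]-r[1])[:2];yaw=np.arctan2(-d[0],d[1]);L=np.linalg.norm(d);print("yaw",yaw,"len",L)
ey=np.array([-np.sin(yaw),np.cos(yaw)]);ex=np.array([np.cos(yaw),np.sin(yaw)])
O=(r[0]+r[1])[:2]/2+20*.001*ey-.015*ex   # rail mid at jig (15,-20)
print("origin",O)
J=lambda p:np.c_[(p[:,:2]-O)@ex,(p[:,:2]-O)@ey]*1000
print("block top corners +y/-y",J(ray("top",o([[517,187],[609,187],[609,378]]),.062)))
print("knob top", J(ray("top",o([[568,354]]),.087)))
print("notch", J(ray("top",o([[342,357],[376,357],[402,357]]),.03)))
print("bar ends", J(ray("top",o([[152,357],[661,363]]),.03)))
print("bed corners", J(ray("top",o([[760,44],[762,408]]),.016)))
print("world face mid, TCP prep", ray("top",o([[609,280]]),.062))
E
```

```text
rail [[ 0.56509528  0.139814    0.028     ]
 [ 0.55952    -0.19924402  0.028     ]]
yaw -0.016441966365476717 len 0.33910385032086915
origin [ 0.54763849 -0.00947109]
block top corners +y/-y [[  58.33168823  -63.61742326]
 [  58.99919794 -113.64113523]
 [ -44.86126237 -113.23606255]]
knob top [[-33.82186993 -87.43878245]]
notch [[-33.56200436  29.90496091]
 [-33.30599135  10.95685292]
 [-33.11054412  -3.5313271 ]]
bar ends [[ -35.00203213  135.8654565 ]
 [ -34.52502356 -147.83069727]]
bed corners [[ 151.02758969 -209.10665679]
 [ -58.34651703 -207.5293257 ]]
world face mid, TCP prep [[ 0.55391184 -0.12302424  0.062     ]]
```

Jig yaw is -0.0164 rad with its origin at (0.5476, -0.0095). The stop is at y ≈ -88.5 and the notch at y ≈ +20, so the travel is about 109 mm. I'll go to jig (16, -155), with tool x along the rail and the fingers shut.

move_arm([
  [[0, 0.458, -0.262, 0.111, 0, 0, -0.186], [0, 0.458, -0.262, 0.111, 0, 0, -0.186], [0, 0.458, -0.262, 0.111, 0, 0, -0.186], [0, 0.458, -0.262, 0.111, 0, 0, -0.186], [0, 0.458, -0.262, 0.111, 0, 0, -0.186]],
], force=30)

```text
clock: 0.6
position: [0.3866, -0.3853, 0.1794]
tool_rot: [-3.142, -0.0, 1.141]
force: [1.1, -1.2, -1.4]
grip_width: 0.0119
finger_force: 0.0
```

move_arm([
  [[0, 0.275, 0.065, 0.06, 0, 0, -0.0667], [0, 0.275, 0.065, 0.06, 0, 0, -0.0667], [0, 0.275, 0.065, 0.06, 0, 0, -0.0667], [0, 0.275, 0.065, 0.06, 0, 0, -0.0667], [0, 0.275, 0.065, 0.06, 0, 0, -0.0667]],
])

```text
clock: 1.1
position: [0.538, -0.1935, 0.1273]
tool_rot: [-3.141, -0.0, 1.554]
force: [0.6, -0.6, 0.1]
grip_width: -0.0002
finger_force: 0.0
```

```bash
cat > st.py <<'E'
from h import *
s=bot.observe();O=np.array([.54764,-.00947]);a=-.01644
ey=np.array([-np.sin(a),np.cos(a)]);ex=np.array([np.cos(a),np.sin(a)])
p=s["position"];print(s["clock"],"jig mm",(p[:2]-O)@ex*1e3,(p[:2]-O)@ey*1e3,p[2]*1e3,s["tool_rot"],"Fy",s["force"][:2]@ey,s["force"],s["grip_width"])
E
python3 st.py
```

```text
1.1 jig mm -6.567157900759848 -184.16192176228583 127.27600722569987 [-3.14121662e+00 -1.50430672e-04  1.55369512e+00] Fy -0.6057144517947801 [ 0.61793197 -0.61595603  0.10849131] -0.00018342034359746098
```

move_arm([
  [[0, 0.029, 0.022, 0.02, 0, 0, 0], [0, 0.029, 0.022, 0.055, 0, 0, 0], [0, 0.029, 0.022, 0.085, 0, 0, 0], [0, 0.029, 0.022, 0.085, 0, 0, 0], [0, 0.029, 0.022, 0.085, 0, 0, 0]],
])

```text
clock: 1.6
position: [0.5597, -0.1664, 0.0432]
tool_rot: [-3.141, -0.0, 1.554]
force: [-0.9, -0.1, 0.5]
grip_width: 0.0001
finger_force: 0.0
```

```bash
python3 st.py
```

```text
1.6 jig mm 14.641293039377741 -156.73544256667859 43.24119729305065 [-3.14081758e+00 -2.14304124e-04  1.55373066e+00] Fy -0.16183383047643876 [-0.93578338 -0.14647004  0.4973404 ] 5.072118572528682e-05
```

move_arm([
  [[0, 0.012, 0.001, 0, 0, 0, 0], [0, 0.022, 0.001, 0, 0, 0, 0], [0, 0.028, 0.001, 0, 0, 0, 0], [0, 0.032, 0.001, 0, 0, 0, 0], [0, 0.036, 0.001, 0, 0, 0, 0]],
])

```text
clock: 2.1
position: [0.5616, -0.1306, 0.0434]
tool_rot: [3.141, 0.001, 1.554]
force: [0.2, -4.7, 4.2]
grip_width: -0.0003
finger_force: 2.3
```

move_arm([
  [[0, 0.003, 0, 0, 0, 0, 0], [0, 0.006, 0, 0, 0, 0, 0], [0, 0.009, 0, 0, 0, 0, 0], [0, 0.012, 0, 0, 0, 0, 0], [0, 0.015, 0, 0, 0, 0, 0]],
])

```text
clock: 2.6
position: [0.5617, -0.1153, 0.0429]
tool_rot: [3.141, 0.0, 1.554]
force: [0.9, -4.6, 2.8]
grip_width: 0.0004
finger_force: 2.3
```

```bash
python3 st.py
```

```text
2.6 jig mm 15.82900066114054 -105.62616943979653 42.91615009660593 [3.14148205e+00 3.81897177e-05 1.55363134e+00] Fy -4.568255573949749 [ 0.91138268 -4.58385746  2.84163368] 0.0004406862857453277
```

move_arm([
  [[0, 0.004, 0, 0, 0, 0, 0], [0, 0.008, 0, 0, 0, 0, 0], [0, 0.012, 0, 0, 0, 0, 0], [0, 0.016, 0, 0, 0, 0, 0], [0, 0.02, 0, 0, 0, 0, 0]],
])

```text
clock: 3.1
position: [0.5621, -0.0953, 0.0429]
tool_rot: [3.141, 0.0, 1.554]
force: [0.8, -5.2, 3.8]
grip_width: -0.0002
finger_force: 2.5
```

move_arm([
  [[0, 0.004, 0, 0, 0, 0, 0], [0, 0.008, 0, 0, 0, 0, 0], [0, 0.012, 0, 0, 0, 0, 0], [0, 0.016, 0, 0, 0, 0, 0], [0, 0.02, 0, 0, 0, 0, 0]],
])

```text
clock: 3.6
position: [0.5623, -0.0753, 0.0429]
tool_rot: [-3.142, 0.0, 1.554]
force: [1.3, -5.1, 3.3]
grip_width: -0.0003
finger_force: 2.5
```

```bash
python3 st.py; python3 - <<'E'
from h import *
im=bot.grab_frame("top")[:,:,::-1];a=cv2.resize(im[125:240,245:450],None,fx=3.9,fy=3.9,interpolation=cv2.INTER_CUBIC)
cv2.imwrite("pics/m1.png",a)
E
```

```text
3.6 jig mm 15.787391054266221 -65.55942370840722 42.91002532374248 [-3.14155238e+00  1.03971813e-04  1.55369878e+00] Fy -5.1061153659537215 [ 1.33153268 -5.12869784  3.30773625] -0.0003065943265671739
```

View pics/m1.png

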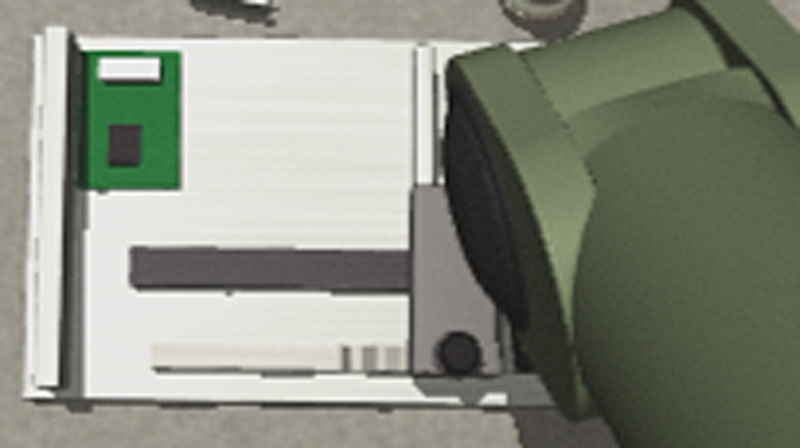

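The picture shows the block's +y edge at x≈412 (stop y ≈ -31) and the knob at (460,352), with the notch slopes still ahead at x 342-402. I'll push 20 mm more, then slow down.

move_arm([
  [[0, 0.004, 0, 0, 0, 0, 0], [0, 0.008, 0, 0, 0, 0, 0], [0, 0.012, 0, 0, 0, 0, 0], [0, 0.016, 0, 0, 0, 0, 0], [0, 0.02, 0, 0, 0, 0, 0]],
])

```text
clock: 4.15
position: [0.5626, -0.0554, 0.0429]
tool_rot: [-3.141, 0.0, 1.554]
force: [0.0, -5.5, 3.4]
grip_width: 0.0001
finger_force: 2.5
```

move_arm([
  [[0, 0.002, 0, 0, 0, 0, 0], [0, 0.004, 0, 0, 0, 0, 0], [0, 0.006, 0, 0, 0, 0, 0], [0, 0.008, 0, 0, 0, 0, 0], [0, 0.01, 0, 0, 0, 0, 0]],
])

```text
clock: 4.65
position: [0.5627, -0.0456, 0.0429]
tool_rot: [-3.141, 0.0, 1.554]
force: [0.8, -6.0, 3.1]
grip_width: 0.0
finger_force: 3.0
```

move_arm([
  [[0, 0.001, 0, 0, 0, 0, 0], [0, 0.002, 0, 0, 0, 0, 0], [0, 0.003, 0, 0, 0, 0, 0], [0, 0.004, 0, 0, 0, 0, 0], [0, 0.005, 0, 0, 0, 0, 0]],
])

```text
clock: 5.15
position: [0.5629, -0.0407, 0.0429]
tool_rot: [-3.141, 0.0, 1.554]
force: [0.4, -4.4, 3.1]
grip_width: 0.0003
finger_force: 2.8
```

```bash
python3 st.py
```

```text
5.15 jig mm 15.724414715460325 -30.964939358459272 42.87244348645643 [-3.14138839e+00  3.23864522e-04  1.55351145e+00] Fy -4.406755847863406 [ 0.39698412 -4.41387844  3.06988468] 0.00029815387443914696
```

move_arm([
  [[0, 0.001, 0, 0, 0, 0, 0], [0, 0.002, 0, 0, 0, 0, 0], [0, 0.003, 0, 0, 0, 0, 0], [0, 0.004, 0, 0, 0, 0, 0]],
])

```text
clock: 5.55
position: [0.5629, -0.0364, 0.0429]
tool_rot: [-3.141, 0.0, 1.554]
force: [-0.5, -4.5, 3.0]
grip_width: -0.0002
finger_force: 2.0
```

```bash
python3 st.py
```

```text
5.55 jig mm 15.71726401030209 -26.696394306645278 42.86421581671346 [-3.14140488e+00  4.49092008e-05  1.55377164e+00] Fy -4.52777936095495 [-0.54360484 -4.51945363  3.0384197 ] -0.00024718366677503167
```

move_arm([
  [[0, 0.001, 0, 0, 0, 0, 0], [0, 0.002, 0, 0, 0, 0, 0], [0, 0.003, 0, 0, 0, 0, 0]],
])

```text
clock: 5.85
position: [0.563, -0.0329, 0.0428]
tool_rot: [-3.141, -0.001, 1.554]
force: [0.3, 0.8, -0.1]
grip_width: -0.0002
finger_force: 0.0
```

```bash
python3 st.py; python3 - <<'E'
from h import *
im=bot.grab_frame("top")[:,:,::-1];a=cv2.resize(im[125:240,245:450],None,fx=3.9,fy=3.9,interpolation=cv2.INTER_CUBIC)
b=cv2.resize(bot.grab_frame("side")[190:330,240:430,::-1],None,fx=1,fy=1)
cv2.imwrite("pics/m2.png",a[:,:600]);cv2.imwrite("pics/s2.png",cv2.resize(b,None,fx=4,fy=4,interpolation=cv2.INTER_CUBIC))
E
```

```text
5.85 jig mm 15.717864713255612 -23.142242488962626 42.8205123855595 [-3.14141673e+00 -5.58324000e-04  1.55418474e+00] Fy 0.8032878507829226 [ 0.31483682  0.79822003 -0.12372403] -0.00018237598114771708
```

View pics/m2.png

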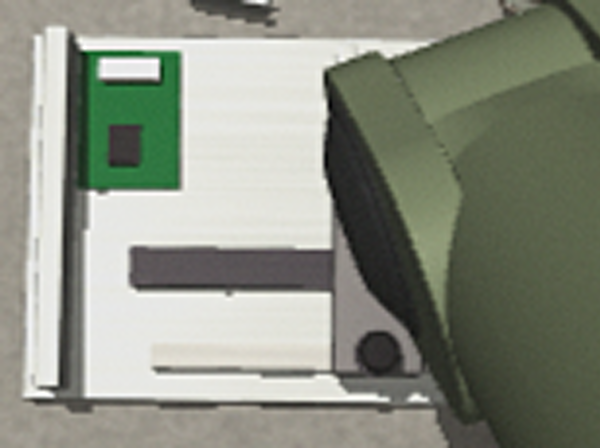

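The push force has gone to zero. The block's +y edge is at x≈333 and the knob at (379,352). It may still have been jumping when the picture was taken, so I'll check again.

move_arm([
  [[0, 0, 0, 0, 0, 0, 0], [0, 0, 0, 0, 0, 0, 0]],
])

```text
clock: 6.15
position: [0.563, -0.0333, 0.0428]
tool_rot: [-3.141, -0.0, 1.554]
force: [-0.2, -0.0, 0.1]
grip_width: 0.0003
finger_force: 0.0
```

```bash
python3 st.py; python3 - <<'E'
from h import *
r=lambda a:cv2.resize(a,None,fx=3.9,fy=3.9,interpolation=cv2.INTER_CUBIC)
t=bot.grab_frame("top")[165:240,245:400,::-1];s=bot.grab_frame("side")[200:275,245:400,::-1]
cv2.imwrite("pics/m3.png",np.vstack([r(t),r(s)]))
E
```

```text
6.15 jig mm 15.752578631196767 -23.532091212494603 42.83626841549319 [-3.14145291e+00 -1.98152363e-04  1.55408011e+00] Fy -0.006302849207569718 [-0.22860059 -0.00254517  0.14735607] 0.00028582104474948397
```

View pics/m3.png

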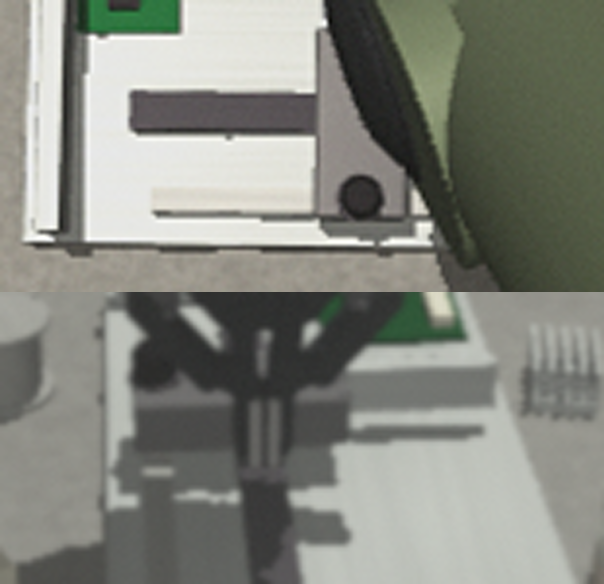

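The block's edge is now at x≈317 (stop y ≈ 19.5, the notch estimate being 20.4), with the force at zero and the knob low on the block. I'll retreat and verify.

move_arm([
  [[0, -0.02, 0, 0, 0, 0, 0], [0, -0.05, 0, 0, 0, 0, 0], [0, -0.09, 0, -0.02, 0, 0, 0], [0, -0.13, 0, -0.06, 0, 0, 0], [0, -0.17, 0, -0.09, 0, 0, 0]],
])

```text
clock: 6.75
position: [0.56, -0.1992, 0.1302]
tool_rot: [-3.141, -0.001, 1.555]
force: [1.2, -0.9, -1.2]
grip_width: 0.0003
finger_force: 0.0
```

move_arm([
  [[0, -0.05, 0, -0.03, 0, 0, 0], [0, -0.09, 0, -0.05, 0, 0, 0], [0, -0.13, 0, -0.06, 0, 0, 0], [0, -0.13, 0, -0.06, 0, 0, 0], [0, -0.13, 0, -0.06, 0, 0, 0]],
])

```text
clock: 7.25
position: [0.5576, -0.3292, 0.1888]
tool_rot: [3.142, -0.0, 1.552]
force: [0.6, 0.5, -0.2]
grip_width: -0.0005
finger_force: 0.0
```

```bash
python3 st.py; python3 - <<'E'
from h import *
r=lambda a:cv2.resize(a,None,fx=3.5,fy=3.5,interpolation=cv2.INTER_CUBIC)
t=bot.grab_frame("top")[150:240,245:450,::-1];s=bot.grab_frame("side")[200:280,225:430,::-1]
cv2.imwrite("pics/m4.png",np.vstack([r(t),r(s)]))
E
```

```text
7.25 jig mm 15.23534522866319 -319.5231698346743 188.81652462390616 [ 3.14156709e+00 -9.02850840e-05  1.55190925e+00] Fy 0.5290490904397752 [ 0.60176621  0.51922666 -0.15729299] -0.0005364880443329685
```

View pics/m4.png

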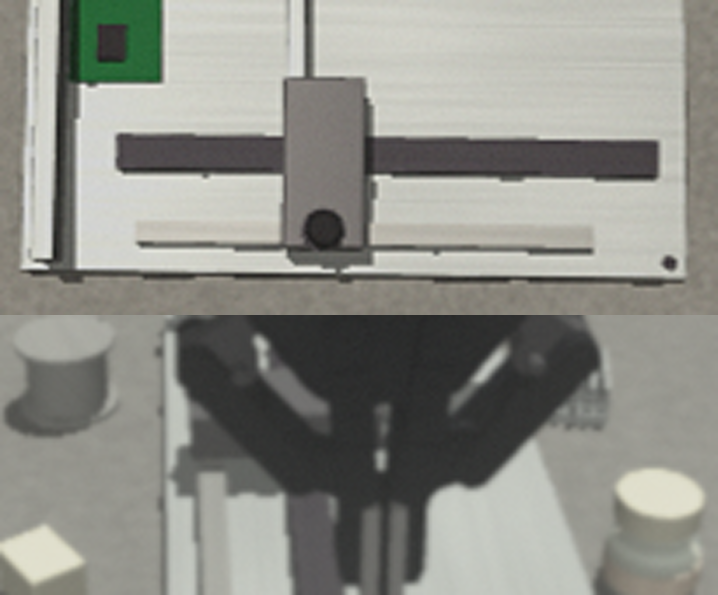

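The block is at x 285-366 and still sits over the notch. Its plain bar shows on both sides, and the other things haven't moved. Handing in.

```bash
python3 -c "
from workcell import bot
print(bot.job_done())"
```

```text
the job is handed in; nothing more can be done
None
```

I pushed the stop until its plunger dropped into the notch at jig y ≈ 20 mm (the block jumped ahead and the push force went to zero), backed the arm away clear, and handed the job in at about 7 s; no verdict came back.

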